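# Turn the filter module to the reader

### The arm

A 6-joint arm with a two-finger parallel gripper is mounted at the origin on the work surface. World frame = base frame: x ahead of the robot, y to its left, z up, the work surface at z = 0. Lengths are in m, angles in rad, forces in N, time in s.
With the tool pointing down it reaches from about 0.35 to 0.975 m from the base axis. Payload 4.9 kg.
Tool frame: the origin (TCP) lies midway between the tips of the shut fingers; the grasp point (between the pads) lies 19 mm behind it; z points along the fingers, y is the line along which they close (so a half turn about z gives the same grasp; the last joint's range is limited). The gripper opens to 85 mm and grips with 20 to 120 N. Pads are 22 mm wide; open, the fingers measure 114 mm over their backs; the gripper's body (76 mm by 85 mm) begins 54 mm behind the grasp point. The pads swing forward as they close: fully open they stand 13 mm farther back than shut.
Start: joints at [-1.433, 0.053, 1.613, -0, 1.476, -0.119], TCP at [0.159, -0.604, 0.231] pointing down, gripper open.
Joint ranges: [-3.01, 3.01], [-1.01, 2.22], [0.06, 2.58], [-1.02, 4.17], [0.09, 2.62], [-3.14, 3.14]. Speed limits (rad/s): [2.57, 2.57, 3.14, 3.14, 3.14, 3.14].

### API

Orientations are given as a unit quaternion [w, x, y, z].
In Python, from plant import * gives the robot as it stands.
- The arm moves only by the tool jog_arm, never from a script. Its argument "targets" is a list of rows, each a list of 3 entries, a list of its own where there are three numbers: the shift along the tool's x, y, z in units of 25 mm (1.0 is 25 mm), then the turn, a rotation vector about the tool's x, y, z in units of 8 degrees (1.0 is 8 degrees), then the opening in per cent of the stroke, from 0 (shut) to 100 (fully open). A call has 1 to 8 rows; each row is the pose to reach, as a shift and turn from the pose commanded when the call began, along the tool's axes at that moment; what a row does not reach only later rows make up. A row lasts 1/8 s, in which the tool goes at most 62.5 mm and 10.7 degrees, less where a joint would pass 70% of its speed; a pose out of reach is approached as far as the arm can. A call with a gripper value outside its range is refused whole. The fingers move at their own pace and stop on an object; the grip force is fixed at half the most. Time passes only in rows, so rows that repeat a pose let the fingers close. It gives the time, the measured TCP pose, the force, the opening and the grip force at its end, in the units of the state.
- state(): the state, without advancing time (a new reading comes with each control period).
- grab_frame(name): name is "scene" or "top" or "wrist"; returns (picture, depth): 480x640x3 uint8, red, green, blue; 480x640 float32, m along the optical axis (not along the pixel's ray), 0 where there is no reading.
- camera_params(name): a dict with "fovy" (degrees; the focal length in pixels is half the picture's height over the tangent of half this angle, whatever the lens; pixels are square), "cx", "cy" (the principal point, pixels), "rvec" (rotation vector, rad) and "tvec" (3), from world to camera coordinates, as OpenCV has them; the wrist camera has in their place "hand_eye" (4x4, takes a point from camera to tool coordinates, whose origin is the TCP and whose axes are the flange's). Camera axes: x right, y down, z forward; pixel columns grow to the right and rows downward; lengths in m; the calibration is good to about 2 mm. A picture is of the moment at which its call begins: read the wrist's pose just before it. camera_params takes no time and is no camera call.
- job_done(): hands the job in; it is judged then, once.
The state is a dict: "time": time; "joint_pos": joint angles; "joint_vel": joint speeds; "joint_efforts": joint torques, N m; "tool_pos": TCP position; "tool_rot": TCP orientation; "contact_force": force on the tool from outside, world axes, zero at the start; "ft_torque": the same for the moment, N m; "gripper_width": opening from 0.0 (shut) to 1.0 (fully open); "grasp_force": force on a finger pad.
Only numpy, scipy, OpenCV 4.12 (cv2) and the standard library are available. Lean on these libraries where they do the work, as an engineer would, in place of code of your own. Each camera call takes 0.05 s, during which the arm holds its last target. There are 200 camera calls.

### The job

On the test bench, turn the turntable by pushing the pegs on its rim with a fingertip until the taller square module (the one with the connector stub on top) stands squarely in front of the white reader head on the turntable's base, then move the robot clear. Push steadily without flicking it round; do not touch or lift any of the modules standing in the pockets, and leave the other things on the bench where they are.

Things in the scene. Friction and masses are not known exactly. Their poses are not given: they have to be found in the camera images.
- base: fixed base of the turntable, a grey disc 210 mm across standing on the bench; a foot reaches forward along its own -x and carries the white reader head there (34 mm deep, 46 wide, top 64 mm above the bench, its near face to the turntable 154 mm from the axis). Origin on the turning axis at bench height; own -x points from the axis to the reader head (roughly towards the robot)
- platter: round grey plastic platter, 280 mm across, 12 mm thick, top 42 mm above the bench; five pockets and, midway in angle between them, five rim pegs on top. Origin on the turning axis at its underside, z up; its yaw turns with it. Turns either way, over a full turn from any start, about the vertical axis; needs about 0.15 N m (1 to 2 N at a peg), stays where left without coasting
- front_spot (a point): point on the base in front of the reader head, 75 mm from the axis, at the height of the platter's top: where the centre of the wanted module must come
- filter: the wanted module: loose square bare-metal box 35 x 35 mm, 32 mm high, with a 9 mm wide, 10 mm high connector stub on the middle of its top; 60 to 130 g. Origin at the centre of its underside, z up. Like the others it stands in a square pocket with 7 mm high walls, centre 75 mm from the axis, pockets 72 degrees apart; nothing of modules or pockets lies over 101 mm from the axis
- lowbox: another module: loose square bare-metal box 35 x 35 mm, 15 mm high, flat top. Origin at the centre of its underside
- can: another module: loose plain round metal can 36 mm across, 40 mm high. Origin at the centre of its underside
- turret: another module: loose stepped round metal part, 36 mm across and 14 mm high below, 16 mm across above, 34 mm high in all. Origin at the centre of its underside
- adapter: bystander: small brass stepped adapter, 22 mm across, 32 mm high, standing loose on the bench beside the turntable. Origin at the centre of its underside
- magnifier: bystander: white hand magnifier lying loose on the bench, round head 60 mm across and 18 mm high, handle along its own -x to 110 mm from the head's centre. Origin under the head's centre
- driver: bystander: screwdriver 150 mm long lying loose on the bench along its own x, beside the turntable. Origin under its middle
- peg0 (a point): black peg on the platter's rim, 12 mm across, standing 36 mm above the platter's top; point on its axis at its upper end, 125 mm from the turning axis
- peg1 (a point): another such peg (same size), 72 degrees counter-clockwise (from above) from peg0
- peg2 (a point): another such peg (same size), 144 degrees counter-clockwise (from above) from peg0
- peg3 (a point): another such peg (same size), 216 degrees counter-clockwise (from above) from peg0
- peg4 (a point): another such peg (same size), 288 degrees counter-clockwise (from above) from peg0
Not all that is in view belongs to the job. Of the things shaped like the lowbox, the metal one is meant.

How it is judged:
On the way:
1. a finger pushes on the turntable while it turns (contact force between the fingers and platter above 0.2 N and angular speed of platter above 0.03 rad/s).
At the end, for the whole second after the job is handed in: The wanted module's centre is within 10 mm (horizontally) of the point in front of the reader head, the platter is at rest, all four modules stand upright (within 0.1 rad) on the floors of their pockets, and no bystander has moved 20 mm (horizontal distance between filter and front_spot below 0.01 m and angular speed of platter below 0.05 rad/s and z of filter in the frame of platter between 0.008 and 0.016 m and angle between each of filter, lowbox, can, turret's own z axis and vertical below 0.1 rad and z of lowbox in the frame of platter between 0.008 and 0.016 m and z of can in the frame of platter between 0.008 and 0.016 m and z of turret in the frame of platter between 0.008 and 0.016 m and distance of each of adapter, magnifier, driver from where it was at the start of the episode below 0.02 m); the robot touches nothing.
It fails at once if the robot touches one of the modules (contact force between any of the fingers, the arm and filter above 0.5 N or contact force between any of the fingers, the arm and lowbox above 0.5 N or contact force between any of the fingers, the arm and can above 0.5 N or contact force between any of the fingers, the arm and turret above 0.5 N).
It fails at once if a module is lifted out of its pocket or tipped (z of any of filter, lowbox, can, turret in the frame of platter above 0.022 m or angle between any of filter, lowbox, can, turret's own z axis and vertical above 0.3 rad).
It fails at once if a bystander is pushed aside or lifted (distance of any of adapter, magnifier, driver from where it was at the start of the episode above 0.02 m).
It fails at once if the platter is flicked round (faster than 3.5 rad/s) (angular speed of platter above 3.5 rad/s).
It fails at once if the turntable is squeezed or shoved with more than 40 N (contact force between the fingers and platter above 40 N).
It also fails if it takes over 64 s, if anything falls off the work surface, if the arm or the gripper's body presses on something with over 40 N, if the wrist force passes 120 N, or if a joint passes its speed limit or range.

## Working session

There is one attempt and no reset: what is moved stays moved. The work goes in short steps, Python scripts to look and compute and a tool call to move; the robot and the scene stay as the last step left them, time stands still between calls to the robot, and variables do not carry over. Pictures are saved under pics/ and viewed, at most 10 in all, crops included, and the job is handed in when it is done.

Besides the shell and the picture viewer there is one more tool, called after "Emit:" by a JSON object that holds its "name" and its "arguments". jog_arm: Moves the arm, as the interface text tells. Its arguments: {"type":"object","properties":{"targets":{"type":"array"}},"required":["targets"]}

```bash
mkdir -p pics; python3 - <<'E'
from plant import *
import cv2,numpy as np
s=state();print(s)
for n in("scene","top"):
    p,d=grab_frame(n);np.savez(f"{n}0.npz",p=p,d=d);cv2.imwrite(f"pics/{n}0.png",p[:,:,::-1])
    print(n,camera_params(n))
print(camera_params("wrist"))
E
```

```text
{'time': 0.0, 'joint_pos': array([-1.43298053e+00,  5.33978643e-02,  1.61431156e+00,  8.34323580e-06,
        1.47600296e+00, -1.19007823e-01]), 'joint_vel': array([ 6.51069663e-04, -1.69212661e-03, -1.91447872e-05, -3.75743679e-04,
       -1.24728803e-03,  2.42726298e-03]), 'joint_efforts': array([ 1.43653018e-03, -3.93682086e+01, -3.70172024e+01,  1.14224904e-04,
        7.07826490e-03,  1.75081760e-05]), 'tool_pos': array([ 0.15866659, -0.60387165,  0.23002711]), 'tool_rot': array([-1.05985846e-03,  9.91766021e-01,  1.28058723e-01, -5.81453734e-06]), 'contact_force': array([-0.15789501,  0.21045952,  0.35944838]), 'ft_torque': array([ 0.03634444, -0.00670037,  0.04423774]), 'grasp_force': 0.0, 'gripper_width': 0.997276520615607}
scene {'fovy': 52.71282629424383, 'cx': 316.15894478436536, 'cy': 236.54790967858037, 'rvec': array([ 0.9108705 ,  2.60699575, -0.91803646]), 'tvec': array([ 0.48060191, -0.3117146 ,  1.1850809 ])}
top {'fovy': 44.14808520983517, 'cx': 314.8552409234252, 'cy': 225.0381205315364, 'rvec': array([ 2.20636589, -2.00543177,  0.2088802 ]), 'tvec': array([0.00238262, 0.65233742, 0.9333852 ])}
{'fovy': 60.09497122387001, 'cx': 325.63560111004887, 'cy': 238.67585743076197, 'hand_eye': array([[-5.92696929e-04, -9.59153397e-01, -2.82885860e-01,
         7.30584831e-02],
       [ 9.99999735e-01, -6.88187270e-04,  2.38189303e-04,
         1.51355819e-04],
       [-4.23138526e-04, -2.82885644e-01,  9.59153550e-01,
        -1.42345173e-01],
       [ 0.00000000e+00,  0.00000000e+00,  0.00000000e+00,
         1.00000000e+00]])}
```

View pics/top0.png

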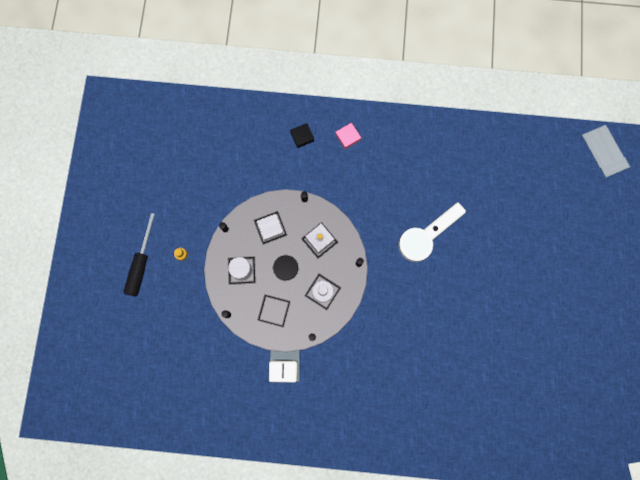

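View pics/scene0.png

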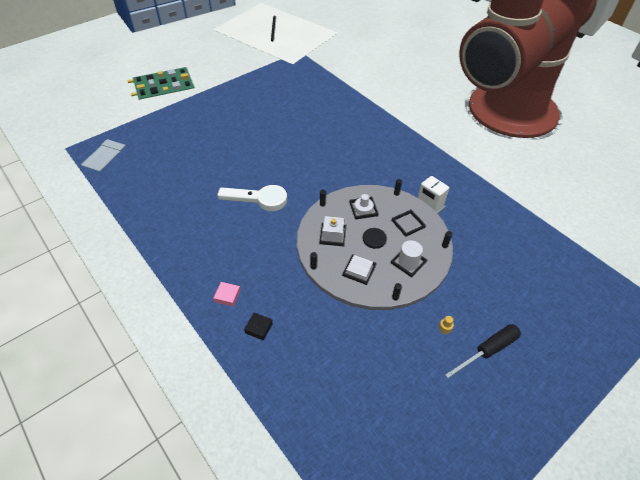

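The top view shows the platter centred near (286,270) and the reader head at (283,371). The filter, with its orange stub, is at (320,238), and the pegs are at (305,197), (360,262), (312,337), (226,314) and (223,227). The scene view agrees: filter at (333,230), reader at (433,195).

```bash
cat > h.py <<'E'
from plant import *
import cv2,numpy as np
def cam(n):
    c=camera_params(n);f=240/np.tan(np.radians(c['fovy'])/2)
    return f,c['cx'],c['cy'],cv2.Rodrigues(c['rvec'])[0],c['tvec']
def cloud(n,d):
    f,cx,cy,R,t=cam(n);v,u=np.mgrid[:480,:640]
    P=np.stack([(u-cx)/f*d,(v-cy)/f*d,d],-1)
    return (P-t)@R
def ray(n,u,v,z):
    f,cx,cy,R,t=cam(n);o=-R.T@t;r=R.T@np.array([(u-cx)/f,(v-cy)/f,1]);return o+r*(z-o[2])/r[2]
def blobs(m,lo):
    n,l,s,c=cv2.connectedComponentsWithStats(m.astype(np.uint8))
    return [(l==i) for i in range(1,n) if s[i,4]>=lo]
def circ(P):
    A=np.c_[2*P,np.ones(len(P))];x=np.linalg.lstsq(A,(P**2).sum(1),rcond=None)[0];return x[:2],np.sqrt(x[2]+x[:2]@x[:2])
def measure(n,p,d,zt=.078,verbose=1):
    """pegs tops (black & high), stub (orange & high), reader (white & high beyond)"""
    W=cloud(n,d);hsv=cv2.cvtColor(p,cv2.COLOR_RGB2HSV).astype(int);z=W[...,2];z=np.where(d>0,z,0)
    near=np.hypot(W[...,0]-C0[0],W[...,1]-C0[1])
    out={}
    m=(hsv[...,2]<75)&(z>.068)&(z<.09)&(near<.16)&(near>.09)
    out['pegs']=[(np.median(W[b],0).round(4),int(b.sum())) for b in blobs(m,3)]
    m=(hsv[...,1]>90)&(hsv[...,0]>8)&(hsv[...,0]<30)&(z>.05)&(near<.12)
    out['stub']=[(np.median(W[b],0).round(4),int(b.sum())) for b in blobs(m,3)]
    m=(z>.055)&(z<.075)&(near>.145)&(near<.21)
    out['reader']=[(W[b].mean(0).round(4),int(b.sum()),W[b].min(0).round(4),W[b].max(0).round(4)) for b in blobs(m,30)]
    for k in out:
        if verbose:print(n,k,*out[k],sep='\n  ')
    return out
C0=np.zeros(2)
E
python3 - <<'E'
import h;from h import *
T=np.load('top0.npz')
h.C0=ray('top',286,270,.042)[:2];print(h.C0)
for n in('top','scene'):
    q=np.load(n+'0.npz');o=measure(n,q['p'],q['d'])
    P=np.array([a[0][:2] for a in o['pegs']])
    if len(P)>3:print(circ(P))
    W=cloud(n,q['d']);nr=np.hypot(*(W[...,:2]-h.C0).transpose(2,0,1))
    m=(W[...,2]>.036)&(W[...,2]<.047)&(nr<.17)&(q['d']>0)
    c=max(cv2.findContours(m.astype(np.uint8),0,1)[0],key=cv2.contourArea)[:,0]
    R=np.array([ray(n,u,v,.042)[:2] for u,v in c]);print('rim',circ(R),'z',np.median(W[m],0))
for k,uv,z in(('adapter',(180,254),.03),('drv',(135,275),.01),('drvtip',(152,214),.01),('mag',(417,244),.018),('magend',(463,207),.01),('reader',(283,371),.064)):print(k,ray('top',*uv,z).round(3))
E
```

```text
[0.57168633 0.10658896]
top
  pegs
  (array([0.6963, 0.0878, 0.0767]), 38)
  (array([0.6311, 0.2178, 0.0765]), 40)
  (array([ 0.5922, -0.0147,  0.077 ]), 41)
  (array([0.4876, 0.1952, 0.0756]), 35)
  (array([0.4643, 0.0515, 0.0773]), 29)
top
  stub
  (array([0.6279, 0.0552, 0.0841]), 21)
top
  reader
  (array([0.4049, 0.0939, 0.0626]), 624, array([0.3862, 0.0706, 0.0554]), array([0.4237, 0.1171, 0.0687]))
(array([0.57450937, 0.10765509]), np.float64(0.12358168020872433))
rim (array([0.57338816, 0.10793032]), np.float64(0.13745429180131272)) z [0.56578318 0.10789184 0.04157027]
scene
  pegs
  (array([0.4638, 0.0566, 0.0763]), 32)
  (array([ 0.593 , -0.0099,  0.0767]), 38)
  (array([0.4873, 0.2004, 0.0762]), 48)
  (array([0.6974, 0.0931, 0.0772]), 43)
  (array([0.6318, 0.2229, 0.0772]), 47)
scene
  stub
  (array([0.6271, 0.0594, 0.0836]), 23)
scene
  reader
  (array([0.4058, 0.0991, 0.0623]), 375, array([0.3836, 0.0735, 0.055 ]), array([0.4235, 0.1205, 0.068 ]))
(array([0.57477127, 0.11263727]), np.float64(0.12408516704194972))
rim (array([0.57506071, 0.11253885]), np.float64(0.13780189088535721)) z [0.58418762 0.12393455 0.04193773]
adapter [0.583 0.294 0.03 ]
drv [0.542 0.372 0.01 ]
drvtip [0.654 0.359 0.01 ]
mag [ 0.643 -0.117  0.018]
magend [ 0.72  -0.197  0.01 ]
reader [0.405 0.093 0.064]
```

```bash
cat >> h.py <<'E'
from scipy.spatial.transform import Rotation as Ro
def to(x,y,z,psi):
    """jog row (units) from the present pose to tool-down pose with tool x at world angle psi (deg)"""
    s=state();w,a,b,c=s['tool_rot'];R=Ro.from_quat([a,b,c,w])
    G=Ro.from_euler('z',psi,degrees=True)*Ro.from_euler('x',180,degrees=True)
    return (R.inv().apply(np.array([x,y,z])-s['tool_pos'])/.025).round(2).tolist(),(np.degrees((R.inv()*G).as_rotvec())/8).round(2).tolist()
E
python3 -c "
from h import *
print(to(.703,.118,.20,93))"
```

```text
([28.39, -22.4, 1.25], [-0.01, -0.01, -9.79])
```

Emit:
{"name": "jog_arm", "arguments": {"targets": [[[2,-1.6,0],[0,0,-0.7],0],[[4,-3.2,0.1],[0,0,-1.4],0],[[6,-4.7,0.2],[0,0,-2.1],0],[[8,-6.3,0.3],[0,0,-2.8],0],[[10,-7.9,0.4],[0,0,-3.5],0],[[12,-9.5,0.5],[0,0,-4.2],0],[[14,-11,0.6],[0,0,-4.9],0],[[16,-12.6,0.7],[0,0,-5.6],0]]}}

```text
time: 1.1
tool_pos: [0.4607, -0.2039, 0.2138]
tool_rot: [0.0, 0.867, 0.498, -0.0]
contact_force: [0.1, -0.6, 0.3]
gripper_width: 0.003
grasp_force: 0.0
```

```bash
python3 -c "
from h import *
s=state();print(s['time'],s['tool_pos'],s['gripper_width'])
print(to(.703,.118,.20,93))"
```

```text
1.1 [ 0.46066022 -0.20390122  0.21382193] 0.003475020986700182
([16.01, 1.87, 0.55], [0.0, 0.0, -4.16])
```

Emit:
{"name": "jog_arm", "arguments": {"targets": [[[2.3,0.25,0],[0,0,-0.6],0],[[4.6,0.5,0.1],[0,0,-1.2],0],[[6.9,0.8,0.2],[0,0,-1.8],0],[[9.2,1.1,0.3],[0,0,-2.4],0],[[11.5,1.3,0.4],[0,0,-3.0],0],[[13.8,1.6,0.5],[0,0,-3.6],0],[[16,1.87,0.55],[0,0,-4.16],0],[[16,1.87,0.55],[0,0,-4.16],0]]}}

```text
time: 2.1
tool_pos: [0.7037, 0.1183, 0.1983]
tool_rot: [-0.001, 0.688, 0.726, -0.001]
contact_force: [0.6, 0.2, 0.4]
gripper_width: -0.0
grasp_force: 0.0
```

```bash
python3 -c "
from h import *
s=state();print(s['time'],s['tool_pos'],s['joint_pos'])
p,d=grab_frame('wrist');cv2.imwrite('pics/w1.png',p[:,:,::-1])
p2,d2=grab_frame('top');cv2.imwrite('pics/t1.png',p2[:,:,::-1])
c=camera_params('wrist');f=240/np.tan(np.radians(c['fovy'])/2)
v,u=np.mgrid[:480,:640];P=np.stack([(u-c['cx'])/f*d,(v-c['cy'])/f*d,d],-1)
H=c['hand_eye'];w,a,b,e=s['tool_rot'];W=(P@H[:3,:3].T+H[:3,3])@Ro.from_quat([a,b,e,w]).as_matrix().T+s['tool_pos']
m=(p.max(-1)<75)&(W[...,2]>.07)&(W[...,2]<.085)&(d>0)
print([(np.median(W[b],0).round(4),b.sum(),np.argwhere(b).mean(0)) for b in blobs(m,40)])
print(to(.703,.118,.055,93))"
```

```text
2.1 [0.70373854 0.11831605 0.19831026] [6.21896354e-02 2.77823903e-01 1.41670425e+00 5.41700513e-04
 1.44935781e+00 9.17993454e-03]
[(array([0.6318, 0.2205, 0.0774]), np.int64(363), array([ 56.20661157, 210.74104683])), (array([0.6969, 0.0915, 0.0772]), np.int64(266), array([268.04511278, 312.19924812]))]
([0.1, 0.03, 5.77], [-0.01, 0.0, -0.02])
```

View pics/w1.png

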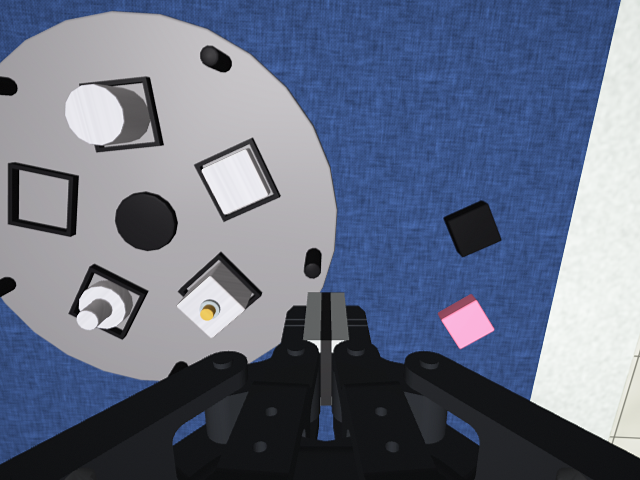

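The wrist view shows peg0 near (312,265), just ahead of the shut fingertips at (325,295), with the area below them clear. Its measured top (0.697, 0.0915, 0.077) agrees with the fixed cameras. I'll descend behind the peg.

Emit:
{"name": "jog_arm", "arguments": {"targets": [[[0.1,0,1.5],[0,0,0],0],[[0.1,0,3],[0,0,0],0],[[0.1,0,4.5],[0,0,0],0],[[0.1,0,5.2],[0,0,0],0],[[0.1,0,5.7],[0,0,0],0],[[0.1,0,5.7],[0,0,0],0]]}}

```text
time: 2.95
tool_pos: [0.7029, 0.1173, 0.058]
tool_rot: [-0.0, 0.69, 0.724, -0.0]
contact_force: [0.9, -1.1, 0.3]
gripper_width: 0.003
grasp_force: 0.0
```

```bash
cat >> h.py <<'E'
def arc(phis,r=.128,C=(.575,.110),z=.055):
    print(state()['tool_pos'],state()['contact_force'])
    for f in phis:
        a=np.radians(f);t,q=to(C[0]+r*np.cos(a),C[1]+r*np.sin(a),z,f+90)
        print(round(f,1),t,q)
E
python3 -c "
from h import *
arc(3.5-6*np.arange(1,9))"
```

```text
[0.70294226 0.11727311 0.05800598] [ 0.88213298 -1.14349599  0.28671433]
-2.5 [-0.51, -0.03, 0.12] [-0.0, 0.0, 0.66]
-8.5 [-1.04, -0.1, 0.12] [-0.0, 0.0, 1.41]
-14.5 [-1.56, -0.24, 0.12] [-0.0, 0.0, 2.16]
-20.5 [-2.07, -0.42, 0.12] [-0.0, 0.0, 2.91]
-26.5 [-2.55, -0.66, 0.12] [-0.0, 0.0, 3.66]
-32.5 [-3.0, -0.95, 0.12] [-0.0, 0.0, 4.41]
-38.5 [-3.42, -1.28, 0.12] [-0.0, 0.0, 5.16]
-44.5 [-3.8, -1.65, 0.12] [-0.0, 0.0, 5.91]
```

Emit:
{"name": "jog_arm", "arguments": {"targets": [[[-0.51,-0.03,0.1],[0,0,0.66],0],[[-1.04,-0.1,0.1],[0,0,1.41],0],[[-1.56,-0.24,0.1],[0,0,2.16],0],[[-2.07,-0.42,0.1],[0,0,2.91],0],[[-2.55,-0.66,0.1],[0,0,3.66],0],[[-3.0,-0.95,0.1],[0,0,4.41],0],[[-3.42,-1.28,0.1],[0,0,5.16],0],[[-3.8,-1.65,0.1],[0,0,5.91],0]]}}

```text
time: 3.95
tool_pos: [0.6684, 0.0203, 0.0582]
tool_rot: [0.001, 0.923, 0.385, 0.003]
contact_force: [1.4, -0.1, 0.0]
gripper_width: -0.004
grasp_force: 0.7
```

```bash
python3 -c "
import h;from h import *
h.C0=np.array([.575,.11])
p,d=grab_frame('top');cv2.imwrite('pics/t2.png',p[:,:,::-1]);o=measure('top',p,d)
arc(-44.5-6*np.arange(1,9))"
```

```text
top
  pegs
  (array([0.6903, 0.1532, 0.077 ]), 39)
  (array([0.5669, 0.2313, 0.0767]), 35)
  (array([0.455 , 0.138 , 0.0769]), 25)
top
  stub
  (array([0.5543, 0.056 , 0.4193]), 4)
  (array([0.5508, 0.0666, 0.4097]), 4)
  (array([ 5.489e-01, -1.000e-04,  4.202e-01]), 3)
top
  reader
[0.66719715 0.01921929 0.05788261] [ 0.15336594 -1.03220186 -0.53285812]
-50.5 [-0.53, -0.08, 0.11] [0.02, -0.01, 0.71]
-56.5 [-1.06, -0.16, 0.11] [0.02, -0.01, 1.46]
-62.5 [-1.58, -0.3, 0.11] [0.02, -0.02, 2.21]
-68.5 [-2.08, -0.49, 0.11] [0.02, -0.02, 2.96]
-74.5 [-2.56, -0.73, 0.11] [0.02, -0.02, 3.71]
-80.5 [-3.01, -1.02, 0.11] [0.02, -0.02, 4.46]
-86.5 [-3.43, -1.35, 0.11] [0.02, -0.02, 5.21]
-92.5 [-3.81, -1.73, 0.1] [0.02, -0.02, 5.96]
```

View pics/t2.png

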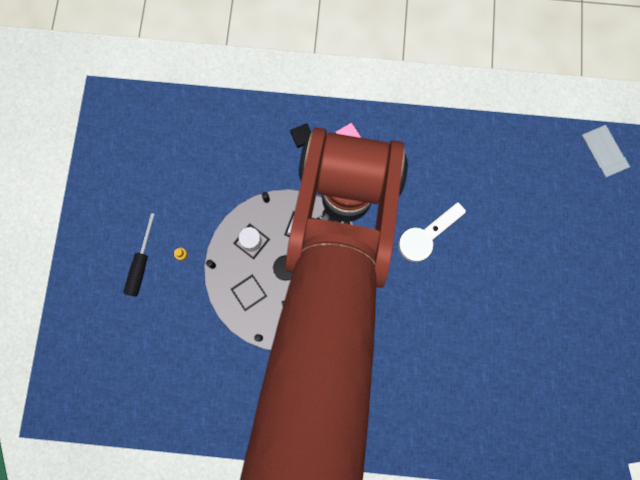

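The view shows the platter has followed the push: pegs are now at (265,197), (211,264) and (258,338), turned about 41° clockwise. The arm hides the right half, and the bystanders have not moved. I'll continue.

Emit:
{"name": "jog_arm", "arguments": {"targets": [[[-0.53,-0.08,0.1],[0,0,0.71],0],[[-1.06,-0.16,0.1],[0,0,1.46],0],[[-1.58,-0.3,0.1],[0,0,2.21],0],[[-2.08,-0.49,0.1],[0,0,2.96],0],[[-2.56,-0.73,0.1],[0,0,3.71],0],[[-3.01,-1.02,0.1],[0,0,4.46],0],[[-3.43,-1.35,0.1],[0,0,5.21],0],[[-3.81,-1.73,0.1],[0,0,5.96],0]]}}

```text
time: 5.0
tool_pos: [0.5705, -0.0174, 0.0553]
tool_rot: [0.001, 1.0, -0.02, 0.002]
contact_force: [1.9, 0.3, 0.3]
gripper_width: 0.002
grasp_force: 0.7
```

```bash
python3 -c "
import h;from h import *
h.C0=np.array([.575,.11])
for n in('top','scene'):
  p,d=grab_frame(n);o=measure(n,p,d,verbose=0);c=[(.5745,.1077),(.5748,.1126)][n=='scene']
  print(n,[(a[0],np.degrees(np.arctan2(a[0][1]-c[1],a[0][0]-c[0])).round(1)) for a in o['pegs']])
arc(-92.5-5*np.arange(1,9))"
```

```text
top [(array([0.6846, 0.0525, 0.0776]), np.float64(-26.6)), (array([0.6607, 0.1959, 0.0769]), np.float64(45.7)), (array([0.5172, 0.2174, 0.076 ]), np.float64(117.6)), (array([0.4532, 0.0861, 0.0771]), np.float64(-169.9))]
scene [(array([ 0.5796, -0.0175,  0.0812]), np.float64(-87.9)), (array([ 0.573 , -0.0038,  0.0767]), np.float64(-90.9)), (array([0.4509, 0.0955, 0.0754]), np.float64(-172.1)), (array([0.6845, 0.0541, 0.0764]), np.float64(-28.1)), (array([0.5202, 0.2243, 0.0762]), np.float64(116.0)), (array([0.6645, 0.1986, 0.0767]), np.float64(43.8))]
[ 0.56921164 -0.01691211  0.05449417] [ 0.63339484  0.04727257 -0.47896182]
-97.5 [-0.44, 0.02, -0.02] [0.0, -0.02, 0.68]
-102.5 [-0.88, -0.05, -0.02] [0.0, -0.02, 1.3]
-107.5 [-1.31, -0.15, -0.02] [-0.0, -0.02, 1.93]
-112.5 [-1.74, -0.28, -0.02] [-0.0, -0.02, 2.55]
-117.5 [-2.15, -0.46, -0.02] [-0.0, -0.02, 3.18]
-122.5 [-2.55, -0.67, -0.03] [-0.0, -0.02, 3.8]
-127.5 [-2.92, -0.91, -0.03] [-0.0, -0.02, 4.43]
-132.5 [-3.27, -1.18, -0.03] [-0.0, -0.02, 5.05]
```

Emit:
{"name": "jog_arm", "arguments": {"targets": [[[-0.44,0,0],[0,0,0.68],0],[[-0.88,-0.05,0],[0,0,1.3],0],[[-1.31,-0.15,0],[0,0,1.93],0],[[-1.74,-0.28,0],[0,0,2.55],0],[[-2.15,-0.46,0],[0,0,3.18],0],[[-2.55,-0.67,0],[0,0,3.8],0],[[-2.85,-0.86,0],[0,0,4.3],0],[[-2.85,-0.86,0],[0,0,4.3],0]]}}

```text
time: 6.1
tool_pos: [0.4992, 0.0075, 0.0539]
tool_rot: [-0.0, 0.95, -0.312, 0.001]
contact_force: [0.7, -0.1, 0.3]
gripper_width: -0.004
grasp_force: 0.0
```

```bash
cat > look.py <<'E'
import h;from h import *
h.C0=np.array([.575,.11])
for n in('top','scene'):
  p,d=grab_frame(n);o=measure(n,p,d,verbose=0);c=[(.5745,.1077),(.5748,.1126)][n=='scene']
  cv2.imwrite(f'pics/{n}_{state()["time"]:.1f}.png',p[:,:,::-1])
  for k in('pegs','stub'):print(n,k,[(a[0],np.degrees(np.arctan2(a[0][1]-c[1],a[0][0]-c[0])).round(1)) for a in o[k]])
E
python3 look.py;python3 -c "
from h import *
arc([-126.5,-129.5,-132.5])"; ls pics
```

```text
top pegs [(array([0.6959, 0.1295, 0.0773]), np.float64(10.2)), (array([ 0.633 , -0.0012,  0.0769]), np.float64(-61.8)), (array([0.5916, 0.231 , 0.0767]), np.float64(82.1)), (array([0.4634, 0.1615, 0.0769]), np.float64(154.2))]
top stub [(array([0.5021, 0.094 , 0.0828]), np.float64(-169.3))]
scene pegs [(array([0.5044, 0.0197, 0.0747]), np.float64(-127.2)), (array([0.6335, 0.0034, 0.0771]), np.float64(-61.7)), (array([0.4633, 0.1663, 0.0764]), np.float64(154.3)), (array([0.6977, 0.1345, 0.0764]), np.float64(10.1)), (array([0.592 , 0.2357, 0.0762]), np.float64(82.0))]
scene stub [(array([0.5007, 0.0978, 0.0827]), np.float64(-168.7))]
[0.49934389 0.0072418  0.05364976] [-0.90592697 -1.21721015 -0.10210535]
-126.5 [-0.01, 0.02, -0.05] [-0.01, -0.01, 0.01]
-129.5 [-0.28, 0.01, -0.05] [-0.01, -0.01, 0.38]
-132.5 [-0.55, -0.01, -0.05] [-0.01, -0.01, 0.76]
scene0.png
scene_6.2.png
t1.png
t2.png
top0.png
top_6.2.png
w1.png
```

The filter is at about -170° and the reader at -175.3°, so one more push of about 5.4° is needed.

Emit:
{"name": "jog_arm", "arguments": {"targets": [[[-0.2,0,0],[0,0,0.3],0],[[-0.4,0,0],[0,0,0.6],0],[[-0.5,0,0],[0,0,0.7],0],[[-0.5,0,0],[0,0,0.7],0]]}}

```text
time: 6.7
tool_pos: [0.4889, 0.0146, 0.0533]
tool_rot: [-0.0, 0.933, -0.359, 0.0]
contact_force: [1.7, -0.7, 0.4]
gripper_width: 0.001
grasp_force: 0.5
```

```bash
python3 look.py
```

```text
top pegs [(array([0.698 , 0.1184, 0.0766]), np.float64(5.0)), (array([0.6025, 0.2288, 0.0768]), np.float64(77.0)), (array([ 0.6215, -0.0068,  0.0772]), np.float64(-67.7)), (array([0.4686, 0.1709, 0.0766]), np.float64(149.2))]
top stub [(array([0.5007, 0.1009, 0.0827]), np.float64(-174.7))]
scene pegs [(array([0.4812, 0.0314, 0.0734]), np.float64(-139.1)), (array([0.4974, 0.0248, 0.0769]), np.float64(-131.4)), (array([ 0.6225, -0.002 ,  0.076 ]), np.float64(-67.4)), (array([0.4687, 0.1762, 0.0762]), np.float64(149.1)), (array([0.6986, 0.1239, 0.0757]), np.float64(5.2)), (array([0.6036, 0.2331, 0.0769]), np.float64(76.6))]
scene stub [(array([0.4997, 0.1048, 0.0837]), np.float64(-174.1))]
```

The filter is at -174.9°, within 1° of the target. Backing off and lifting.

Emit:
{"name": "jog_arm", "arguments": {"targets": [[[0.4,0,0],[0,0,0],0],[[0.6,0,0],[0,0,0],0],[[0.6,0,-2],[0,0,0],0],[[0.6,0,-4],[0,0,0],0],[[0.6,0,-6],[0,0,0],0],[[2.6,0,-7],[0,0,0],0],[[4.6,0,-7],[0,0,0],0],[[6,0,-7],[0,0,0],0]]}}

```text
time: 7.8
tool_pos: [0.6011, -0.0878, 0.2283]
tool_rot: [-0.0, 0.933, -0.36, 0.0]
contact_force: [0.2, 0.8, 0.5]
gripper_width: 0.002
grasp_force: 0.0
```

```bash
python3 look.py; ls pics
```

```text
top pegs [(array([0.6981, 0.1184, 0.0771]), np.float64(4.9)), (array([0.6029, 0.2285, 0.0773]), np.float64(76.8)), (array([ 0.6223, -0.0066,  0.0775]), np.float64(-67.3)), (array([0.4681, 0.1706, 0.0767]), np.float64(149.4)), (array([0.4814, 0.0257, 0.0769]), np.float64(-138.6))]
top stub [(array([0.5007, 0.1009, 0.0829]), np.float64(-174.7))]
scene pegs [(array([0.4809, 0.0299, 0.0766]), np.float64(-138.6)), (array([ 0.6231, -0.0028,  0.076 ]), np.float64(-67.3)), (array([0.4686, 0.1758, 0.0759]), np.float64(149.2)), (array([0.6988, 0.1236, 0.0771]), np.float64(5.1)), (array([0.6031, 0.2331, 0.0767]), np.float64(76.8))]
scene stub [(array([0.4997, 0.1042, 0.0832]), np.float64(-173.6))]
scene0.png
scene_6.2.png
scene_6.8.png
scene_7.9.png
t1.png
t2.png
top0.png
top_6.2.png
top_6.8.png
top_7.8.png
w1.png
```

View pics/scene_7.9.png

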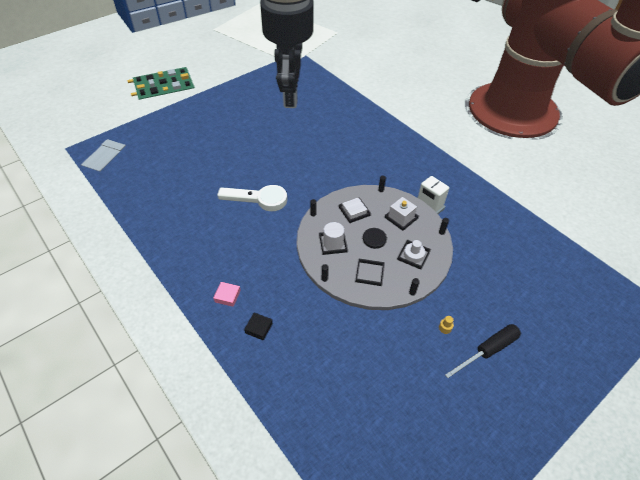

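View pics/top_7.8.png

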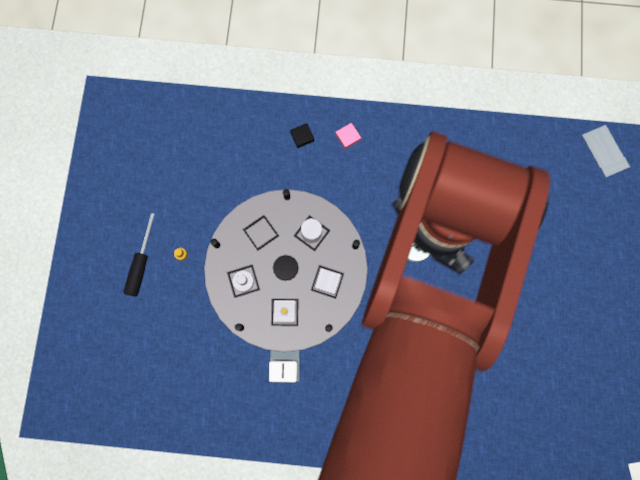

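Both views show the filter (stub at (285,311) in the top view) squarely in front of the reader head at (283,371). The modules are upright in their pockets, the bystanders have not moved, and the gripper is clear above the bench.

```bash
python3 -c "
from plant import *
print(job_done())"
```

```text
the job is handed in; nothing more can be done
None
```

The turntable is turned so the filter module stands in front of the reader head, within about 1° (roughly 2 mm) by my camera measurements; the robot is clear and the job is handed in, with no verdict returned.

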